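# Make up two evaporation kits

## Task

Make up the kits for the next two evaporations from the glassware on the bench: the blue tray gets the clear flask with the green stopper, the red-capped bottle and the white-capped bottle; the yellow tray gets the amber flask and the blue-capped bottle. Seat each flask upright in its tray's cork ring and stand the bottles upright on the floor of its narrow bottle bay, setting all these down gently and tipping none of them over. Leave the flask with the red stopper and the black-capped bottle standing where they are.

Things in the scene. Friction and masses are not known exactly. Their poses are not given: they have to be found in the camera images.
- clear_flask: Round-bottom flask, clear glass, green stopper (pressed in, part of the flask). Bulb 64 mm across; neck and stopper straight, 32 mm across, from z = 64 mm to the top at 112 mm (stopper: top 16 mm): grip there. About 90 g. At the start upright on a loose cork ring (76 mm across, 25 mm high). Origin: lowest point of the bulb, 16 mm above the bench at the start; z up the neck.
- amber_flask: Round-bottom flask, amber (brown) glass, white stopper (pressed in, part of the flask). Bulb 64 mm across; neck and stopper straight, 32 mm across, from z = 64 mm to the top at 112 mm (stopper: top 16 mm): grip there. About 90 g. At the start upright on a loose cork ring (76 mm across, 25 mm high). Origin: lowest point of the bulb, 16 mm above the bench at the start; z up the neck.
- spare_flask: Round-bottom flask, clear glass, red stopper (pressed in, part of the flask). Bulb 64 mm across; neck and stopper straight, 32 mm across, from z = 64 mm to the top at 112 mm (stopper: top 16 mm): grip there. About 90 g. At the start upright on a loose cork ring (76 mm across, 25 mm high). Origin: lowest point of the bulb, 16 mm above the bench at the start; z up the neck. Spare: stays where it is.
- red_bottle: Small amber glass bottle, white label, red screw cap (closed, does not turn). Body 46 mm across up to z = 62 mm, then shoulder and 29 mm neck; cap 33 mm across from z = 80 mm to the top at 102 mm. About 130 g; stands on the bench at the start. Origin: centre of its underside; z up.
- white_bottle: Small amber glass bottle, white label, white screw cap (closed, does not turn). Body 46 mm across up to z = 62 mm, then shoulder and 29 mm neck; cap 33 mm across from z = 80 mm to the top at 102 mm. About 130 g; stands on the bench at the start. Origin: centre of its underside; z up.
- blue_bottle: Small amber glass bottle, white label, blue screw cap (closed, does not turn). Body 46 mm across up to z = 62 mm, then shoulder and 29 mm neck; cap 33 mm across from z = 80 mm to the top at 102 mm. About 130 g; stands on the bench at the start. Origin: centre of its underside; z up.
- black_bottle: Small amber glass bottle, white label, black screw cap (closed, does not turn). Body 46 mm across up to z = 62 mm, then shoulder and 29 mm neck; cap 33 mm across from z = 80 mm to the top at 102 mm. About 130 g; stands on the bench at the start. Origin: centre of its underside; z up. Spare: stays where it is.
- blue_tray: Blue tray, fixed, 160 (x) by 176 (y) by 28 mm, walls and floor 3 mm; 16 mm flanges at the x ends. Origin: centre of underside, z up. Divider along x. On its -y side the bottle bay: inside 154 by 68 mm, centre x 0, y -51 mm. On +y a built-in cork ring, 76 mm across, bore 44, top at z 28, centre x 0, y 35.5 mm; a flask's bulb seats on the bore's edge, underside at z 19 mm.
- yellow_tray: Yellow tray, fixed, 160 (x) by 176 (y) by 28 mm, walls and floor 3 mm; 16 mm flanges at the x ends. Origin: centre of underside, z up. Divider along x. On its -y side the bottle bay: inside 154 by 68 mm, centre x 0, y -51 mm. On +y a built-in cork ring, 76 mm across, bore 44, top at z 28, centre x 0, y 35.5 mm; a flask's bulb seats on the bore's edge, underside at z 19 mm.

How it is judged:
At the end, for the whole second after the job is handed in: Each kit is in its own tray: flask within 10 mm of the cork ring's centre (each axis), within 5 mm of seated height, upright to 10 degrees; bottles on the bay floor (5 mm), within 15 mm of its centre line, upright to 6 degrees. All released, at rest; spares upright within 20 mm of where they were (x of clear_flask in the frame of blue_tray between -0.01 and 0.01 m and y of clear_flask in the frame of blue_tray between 0.0255 and 0.0455 m and z of clear_flask in the frame of blue_tray between 0.014 and 0.024 m and angle between each of clear_flask, amber_flask, spare_flask, black_bottle's own z axis and vertical below 0.17 rad and linear speed of each of clear_flask, red_bottle, white_bottle, amber_flask, blue_bottle below 0.02 m/s and angular speed of each of clear_flask, red_bottle, white_bottle, amber_flask, blue_bottle below 0.2 rad/s and x of red_bottle in the frame of blue_tray between -0.058 and 0.058 m and y of red_bottle in the frame of blue_tray between -0.066 and -0.036 m and z of red_bottle in the frame of blue_tray between -0.002 and 0.008 m and angle between each of red_bottle, white_bottle, blue_bottle's own z axis and vertical below 0.1 rad and x of white_bottle in the frame of blue_tray between -0.058 and 0.058 m and y of white_bottle in the frame of blue_tray between -0.066 and -0.036 m and z of white_bottle in the frame of blue_tray between -0.002 and 0.008 m and x of amber_flask in the frame of yellow_tray between -0.01 and 0.01 m and y of amber_flask in the frame of yellow_tray between 0.0255 and 0.0455 m and z of amber_flask in the frame of yellow_tray between 0.014 and 0.024 m and x of blue_bottle in the frame of yellow_tray between -0.058 and 0.058 m and y of blue_bottle in the frame of yellow_tray between -0.066 and -0.036 m and z of blue_bottle in the frame of yellow_tray between -0.002 and 0.008 m and distance of each of spare_flask, black_bottle from where it was at the start of the episode below 0.02 m); the robot touches nothing.
It fails at once if the spare flask is moved from its place (more than 20 mm) or knocked over (distance of spare_flask from where it was at the start of the episode above 0.02 m or angle between spare_flask's own z axis and vertical above 0.35 rad).
It fails at once if the black bottle is moved from its place (more than 20 mm) or knocked over (distance of black_bottle from where it was at the start of the episode above 0.02 m or angle between black_bottle's own z axis and vertical above 0.35 rad).
It fails at once if a flask or bottle is tipped over (more than 45 degrees) (angle between any of clear_flask, red_bottle, white_bottle, amber_flask, blue_bottle's own z axis and vertical above 0.785 rad).
It fails at once if a flask or bottle is dropped or banged onto a tray (more than 35 N between them) (contact force between any of clear_flask, red_bottle, white_bottle, amber_flask, blue_bottle and blue_tray above 35 N or contact force between any of clear_flask, red_bottle, white_bottle, amber_flask, blue_bottle and yellow_tray above 35 N).
It also fails if it takes over 136 s, if anything falls off the work surface, if the arm or the gripper's body presses on something with over 40 N, if the wrist force passes 120 N, or if a joint passes its speed limit or range.

## Robot

A 6-joint arm with a two-finger parallel gripper is mounted at the origin on the work surface. World frame = base frame: x ahead of the robot, y to its left, z up, the work surface at z = 0. Lengths are in m, angles in rad, forces in N, time in s.
With the tool pointing down it reaches from about 0.3 to 0.875 m from the base axis. Payload 6.4 kg.
Tool frame: the origin (TCP) lies where the fingers leave the gripper's body, on its centre line; the fingertips stand 73 mm ahead of it and the grasp point (between the pads) lies 54 mm ahead of it; z points along the fingers, y is the line along which they close (so a half turn about z gives the same grasp; the last joint's range is limited). The gripper opens to 85 mm and grips with 20 to 120 N. Pads are 22 mm wide; open, the fingers measure 114 mm over their backs; the gripper's body (76 mm by 85 mm) begins 54 mm behind the grasp point. The pads swing forward as they close: fully open they stand 13 mm farther back than shut.
Start: joints at [0.991, 0.181, 1.607, -0, 1.354, -0.206], TCP at [0.21, 0.535, 0.304] pointing down, gripper open.
Joint ranges: [-2.99, 2.99], [-0.89, 2.07], [0.3, 2.58], [-1.14, 4.28], [0, 2.63], [-3.12, 3.12]. Speed limits (rad/s): [2.57, 2.57, 3.01, 3.14, 3.14, 3.14].

## Interface

Orientations are given as a unit quaternion [x, y, z, w].
In Python, from rig import robot, viewer, finder gives the robot as it stands.
- The arm moves only by the tool move_arm, never from a script. Its argument "rows" is a list of rows, each an object with "slide": the shift along the tool's x, y, z in m, a list of three; "yaw": the turn about the tool's z in degrees; "gripper": the opening, from 0 (shut) to 1 (fully open). A call has 1 to 8 rows; each row shifts and turns the commanded pose from where the row before left it, along the tool's axes as they then stand; what a row does not reach is not made up. A row lasts 1/10 s, in which the tool goes at most 50 mm and 8.59 degrees, less where a joint would pass 70% of its speed; a pose out of reach is approached as far as the arm can. A call with a gripper value outside its range is refused whole. The fingers move at their own pace and stop on an object; "newtons" is the grip in N (left out, the last holds). Time passes only in rows, so rows that do not move let the fingers close. It gives the time, the measured TCP pose, the force, the opening and the grip force at its end, in the units of the state.
- robot.state(): the state, without advancing time (a new reading comes with each control period).
- viewer.camera(name): name is "scene" or "top"; returns (picture, depth): 420x560x3 uint8, blue, green, red; 420x560 float32, m along the optical axis (not along the pixel's ray), 0 where there is no reading.
- viewer.camera_model(name): a dict with "fov_y" (degrees; the focal length in pixels is half the picture's height over the tangent of half this angle, whatever the lens; pixels are square), "cx", "cy" (the principal point, pixels), "world_to_cam" (4x4, takes a point from world to camera coordinates). Camera axes: x right, y up, looking along -z (the intrinsics and any distortion apply to the point x, -y, -z); pixel columns grow to the right and rows downward; lengths in m; the calibration is good to about 2 mm. A picture is of the moment at which its call begins. camera_model takes no time and is no camera call.
- robot.job_done(): hands the job in; it is judged then, once.
Trained networks look in the newest picture that a camera, given by its name, has taken for a name from the list of things; names that differ only in an ending like _2 or _b are one class to them, and where a whole thing is asked for, a point or a joint stands for the part that bears it (a point fixed in the world has none). Each returns a list of dicts, best first, with "p" (0 to 1); they miss things now and then, are a little off and sometimes report something else, mostly with a low value. They report only what shows in the picture. A call takes as long as a camera call.
- finder.find_in(query, camera): "box" ([centre column, centre row, width, height] in pixels, round what is visible of it).
- finder.regions_of(query, camera): "mask" (420x560 bool, what is visible of it) and "box" ([centre column, centre row, width, height] in pixels, round what is visible of it).
The state is a dict: "clock": time; "joint_pos": joint angles; "qd": joint speeds; "joint_torque": joint torques, N m; "position": TCP position; "tcp_rot": TCP orientation; "force": force on the tool from outside, world axes, zero at the start; "moment": the same for the moment, N m; "gripper_width": finger opening in m; "grip_force": force on a finger pad.
Only numpy, scipy, OpenCV 4.12 (cv2) and the standard library are available. Lean on these libraries where they do the work, as an engineer would, in place of code of your own. Each camera call takes 0.05 s, during which the arm holds its last target. There are 200 camera calls.

## Working session

There is one attempt and no reset: what is moved stays moved. The work goes in short steps, Python scripts to look and compute and a tool call to move; the robot and the scene stay as the last step left them, time stands still between calls to the robot, and variables do not carry over. Pictures are saved under pics/ and viewed, at most 14 in all, crops included, and the job is handed in when it is done.

Besides the shell and the picture viewer there is one more tool, called as a command line: name --argument value ..., lists and objects as JSON in quotes. move_arm: Moves the arm, as the interface text tells. Its arguments: {"type":"object","properties":{"rows":{"type":"array","items":{"type":"object","properties":{"slide":{"type":"array","items":{"type":"number"}},"yaw":{"type":"number"},"gripper":{"type":"number"}}}},"newtons":{"type":"number"}},"required":["rows"]}

```bash
mkdir -p pics; ls; cat > h.py <<'E'
import numpy as np, cv2
from rig import robot, viewer, finder
def deproj(cam,depth,px):
    m=viewer.camera_model(cam); f=210/np.tan(np.radians(m["fov_y"])/2)
    u,v=px[:,0],px[:,1]; d=depth[v,u]
    P=np.stack([(u-m["cx"])/f*d,-(v-m["cy"])/f*d,-d,np.ones(len(d))],0)
    return (np.linalg.inv(m["world_to_cam"])@P)[:3].T[d>0]
E
python3 - <<'E'
from h import *
for c in("scene","top"):
    p,d=viewer.camera(c); cv2.imwrite(f"pics/{c}0.png",p); m=viewer.camera_model(c); print(c,m)
    for n in ["clear_flask","amber_flask","spare_flask","red_bottle","white_bottle","blue_bottle","black_bottle","blue_tray","yellow_tray"]:
        for r in finder.regions_of(n,c)[:2]:
            v,u=np.nonzero(r["mask"]); P=deproj(c,d,np.stack([u,v],1))
            if len(P)<5: print(n,"few");continue
            zt=np.percentile(P[:,2],97); T=P[P[:,2]>zt-.008]
            print(n,round(r["p"],2),np.round(r["box"]),"zt",round(zt,3),"top mid",np.round((T.min(0)+T.max(0))[:2]/2,3),"med",np.round(np.median(T,0),3),"ext",np.round(np.ptp(T,0),3))
s=robot.state();print({k:np.round(v,3) for k,v in s.items()})
E
```

```text
pics
scene {'fov_y': 52.01386112484823, 'cx': 281.28037526380405, 'cy': 209.89883088422633, 'world_to_cam': array([[-0.23879081,  0.97106297,  0.00395683,  0.11405601],
       [-0.7103896 , -0.17746468,  0.68106747,  0.36488472],
       [ 0.6620616 ,  0.15982176,  0.73220997, -1.2569304 ],
       [ 0.        ,  0.        ,  0.        ,  1.        ]])}
clear_flask 0.73 [270. 202.  29.  47.] zt 0.13 top mid [0.567 0.   ] med [0.571 0.001 0.129] ext [0.033 0.031 0.009]
amber_flask 0.74 [241. 149.  25.  52.] zt 0.13 top mid [ 0.429 -0.104] med [ 0.433 -0.103  0.129] ext [0.032 0.031 0.01 ]
spare_flask 0.79 [332. 215.  38.  52.] zt 0.13 top mid [0.57  0.117] med [0.573 0.118 0.129] ext [0.031 0.031 0.01 ]
red_bottle 0.78 [227. 196.  26.  50.] zt 0.104 top mid [ 0.544 -0.098] med [ 0.548 -0.097  0.103] ext [0.032 0.03  0.009]
white_bottle 0.86 [285. 179.  25.  46.] zt 0.104 top mid [0.474 0.01 ] med [0.478 0.01  0.103] ext [0.032 0.03  0.009]
blue_bottle 0.93 [199. 237.  25.  50.] zt 0.104 top mid [ 0.666 -0.114] med [ 0.668 -0.112  0.103] ext [0.033 0.033 0.01 ]
black_bottle 0.73 [323. 26
[... 1689 characters left out ...]
top mid [0.676 0.117] med [0.676 0.117 0.101] ext [0.031 0.03  0.011]
blue_tray 0.96 [156. 224.  72.  77.] zt 0.03 top mid [0.501 0.34 ] med [0.501 0.351 0.027] ext [0.192 0.179 0.011]
{'clock': np.float64(1.0), 'joint_pos': array([ 0.991,  0.181,  1.607, -0.   ,  1.354, -0.206]), 'qd': array([-0.001,  0.002,  0.002,  0.001, -0.   ,  0.001]), 'joint_torque': array([-1.0000e-03, -4.4485e+01, -3.5169e+01, -0.0000e+00,  1.0000e-03,
       -0.0000e+00]), 'position': array([0.21 , 0.535, 0.304]), 'tcp_rot': array([ 0.186,  0.983, -0.   ,  0.   ]), 'force': array([-0.117, -0.006, -0.276]), 'moment': array([-0.009, -0.018, -0.018]), 'grip_force': np.float64(0.0), 'gripper_width': np.float64(0.085)}
```

```bash
python3 - <<'E'
from h import *
p,d=viewer.camera("top"); cv2.imwrite("pics/top1.png",cv2.resize(p,(800,600)))
for c in ("top","scene"):
  if c=="scene": p,d=viewer.camera(c)
  for n in ["blue_tray","yellow_tray"]:
    r=finder.regions_of(n,c) 
    if not r: print("none",n); continue
    m=r[0]["mask"] ; v,u=np.nonzero(m); P=deproj(c,d,np.stack([u,v],1))
    T=P[(P[:,2]>.018)&(P[:,2]<.036)]; 
    print(c,n,r[0]["p"],cv2.minAreaRect((T[:,:2]*1000).astype(np.float32)))
    # cork: non tray-coloured pts at z~.028 within the region bbox
    g=np.mgrid[0:420,0:560].reshape(2,-1)[::-1].T; g=g[d[g[:,1],g[:,0]]>0]; Q=deproj(c,d,g); col=cv2.cvtColor(p,cv2.COLOR_BGR2HSV)[g[:,1],g[:,0]]
    k=(np.abs(Q[:,0]-.5)<.12)&(np.abs(Q[:,1]-(.34 if n[0]=='b' else -.352))<.12)&(Q[:,2]>.024)&(Q[:,2]<.034)&(col[:,0]>5)&(col[:,0]<(22))
    if k.sum()>20: print("cork",k.sum(),cv2.minEnclosingCircle((Q[k][:,:2]*1000).astype(np.float32)), np.median(Q[k],0),np.median(col[k],0))
E
```

```text
top blue_tray 0.57 ((501.2062072753906, 338.57257080078125), (191.96751403808594, 175.63470458984375), 0.7303176522254944)
cork 546 ((501.1564636230469, 338.9589538574219), 117.43815612792969) [0.50294649 0.37165067 0.02741153] [ 15. 146. 143.]
top yellow_tray 0.93 ((494.40380859375, -353.25665283203125), (192.00001525878906, 177.68344116210938), 9.360732078552246)
cork 467 ((520.365234375, -351.7571105957031), 88.6499252319336) [ 0.48852924 -0.31877422  0.02775425] [ 16. 156. 155.]
scene blue_tray 0.81 ((498.9767761230469, 342.21533203125), (195.32022094726562, 177.16404724121094), 0.48993390798568726)
cork 787 ((498.893798828125, 343.09967041015625), 118.07579040527344) [0.49955589 0.37756979 0.02986012] [ 14. 105. 123.]
scene yellow_tray 0.69 ((492.46649169921875, -350.3569641113281), (196.73696899414062, 178.05026245117188), 8.871748924255371)
cork 1584 ((493.7914123535156, -350.44281005859375), 117.64825439453125) [ 0.50016687 -0.33698944  0.02856078] [ 20. 152. 134.]
```

View pics/top1.png

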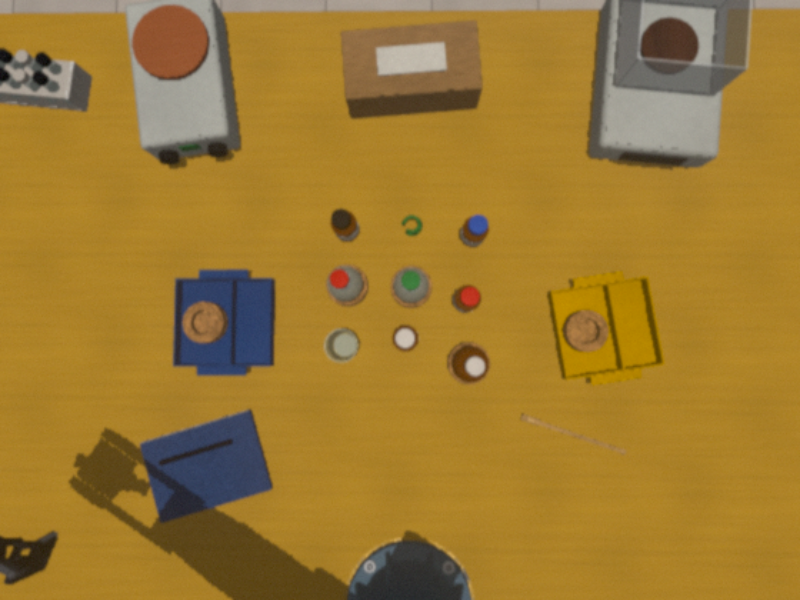

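View pics/scene0.png

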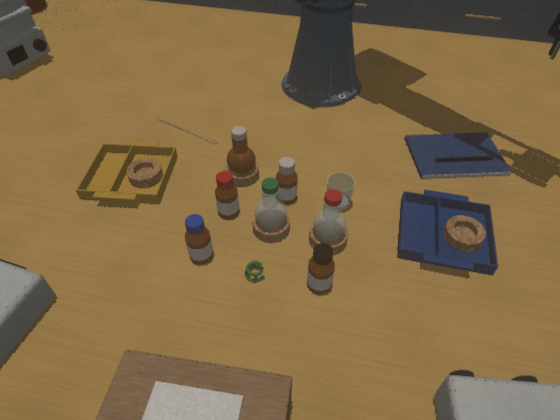

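move_arm --newtons 25 --rows '[{"slide": [0,0,0],"yaw": -7.1,"gripper": 0.75},{"slide": [0,0,0],"yaw": -7.1,"gripper": 0.75},{"slide": [0,0,0],"yaw": -7.2,"gripper": 0.75},{"slide": [-0.0176,-0.035,0],"yaw": 0,"gripper": 0.75},{"slide": [-0.0176,-0.035,0],"yaw": 0,"gripper": 0.75},{"slide": [-0.0176,-0.035,0],"yaw": 0,"gripper": 0.75},{"slide": [-0.0176,-0.035,0],"yaw": 0,"gripper": 0.75},{"slide": [0,0,0],"yaw": 0,"gripper": 0.75}]'

```text
clock: 2.1
position: [0.2819, 0.3924, 0.3039]
tcp_rot: [0.002, 1.0, -0.001, 0.0]
force: [0.2, 1.3, 0.8]
gripper_width: 0.0641
grip_force: 0.0
```

move_arm --rows '[{"slide": [-0.0192,-0.0384,0],"yaw": 0,"gripper": 0.75},{"slide": [-0.0192,-0.0384,0],"yaw": 0,"gripper": 0.75},{"slide": [-0.0192,-0.0384,0],"yaw": 0,"gripper": 0.75},{"slide": [-0.0192,-0.0384,0],"yaw": 0,"gripper": 0.75},{"slide": [-0.0192,-0.0384,0],"yaw": 0,"gripper": 0.75},{"slide": [-0.0192,-0.0384,0],"yaw": 0,"gripper": 0.75},{"slide": [-0.0192,-0.0384,0.02],"yaw": 0,"gripper": 0.75},{"slide": [-0.0192,-0.0384,0.02],"yaw": 0,"gripper": 0.75}]'

```text
clock: 2.9
position: [0.4351, 0.0868, 0.2644]
tcp_rot: [0.0, 1.0, 0.0, 0.002]
force: [0.6, 0.9, -0.5]
gripper_width: 0.0641
grip_force: 0.0
```

move_arm --rows '[{"slide": [-0.0192,-0.0384,0.02],"yaw": 0,"gripper": 0.75},{"slide": [-0.0192,-0.0384,0],"yaw": 0,"gripper": 0.75},{"slide": [0,0,0],"yaw": 0,"gripper": 0.75},{"slide": [0,0,0],"yaw": 0,"gripper": 0.75}]'

```text
clock: 3.3
position: [0.4725, 0.0109, 0.2438]
tcp_rot: [0.001, 1.0, 0.0, -0.0]
force: [0.2, 0.1, -0.6]
gripper_width: 0.0638
grip_force: 0.0
```

move_arm --rows '[{"slide": [-0.0015,-0.0024,0.022],"yaw": 0,"gripper": 0.75},{"slide": [0,0,0.03],"yaw": 0,"gripper": 0.75},{"slide": [0,0,0.03],"yaw": 0,"gripper": 0.75},{"slide": [0,0,0.02],"yaw": 0,"gripper": 0.75},{"slide": [0,0,0],"yaw": 0,"gripper": 0.75},{"slide": [0,0,0],"yaw": 0,"gripper": 0.3},{"slide": [0,0,0],"yaw": 0,"gripper": 0.3},{"slide": [0,0,0],"yaw": 0,"gripper": 0.3}]'

```text
clock: 4.1
position: [0.4747, 0.009, 0.1435]
tcp_rot: [-0.0, 1.0, -0.0, 0.001]
force: [-0.4, 0.5, 3.1]
gripper_width: 0.0321
grip_force: 25.0
```

move_arm --rows '[{"slide": [0,0,0],"yaw": 0,"gripper": 0.2},{"slide": [0,0,0],"yaw": 0,"gripper": 0.2},{"slide": [0,0,0],"yaw": 0,"gripper": 0.2}]'

```text
clock: 4.4
position: [0.4748, 0.0087, 0.1434]
tcp_rot: [0.0, 1.0, -0.0, 0.001]
force: [-0.2, 0.7, 7.3]
gripper_width: 0.0323
grip_force: 25.2
```

move_arm --rows '[{"slide": [0,0,-0.01],"yaw": 0,"gripper": 0.2},{"slide": [0,0,-0.025],"yaw": 0,"gripper": 0.2},{"slide": [0,0,-0.035],"yaw": 0,"gripper": 0.2},{"slide": [0,0,-0.035],"yaw": 0,"gripper": 0.2},{"slide": [0,0,-0.025],"yaw": 0,"gripper": 0.2},{"slide": [0,0,-0.01],"yaw": 0,"gripper": 0.2}]'

```text
clock: 5.0
position: [0.4747, 0.0086, 0.2853]
tcp_rot: [0.0, 1.0, -0.001, 0.003]
force: [0.2, -0.8, -1.8]
gripper_width: 0.0322
grip_force: 25.3
```

move_arm --rows '[{"slide": [0.001,0.015,0],"yaw": 0,"gripper": 0.2},{"slide": [0.002,0.035,0],"yaw": 0,"gripper": 0.2},{"slide": [0.002,0.045,0],"yaw": 0,"gripper": 0.2},{"slide": [0.002,0.045,0],"yaw": 0,"gripper": 0.2},{"slide": [0.002,0.045,0],"yaw": 0,"gripper": 0.2},{"slide": [0.002,0.045,0],"yaw": 0,"gripper": 0.2},{"slide": [0.002,0.035,0],"yaw": 0,"gripper": 0.2},{"slide": [0.002,0.015,0],"yaw": 0,"gripper": 0.2}]'

```text
clock: 5.8
position: [0.4576, 0.2913, 0.2809]
tcp_rot: [-0.001, 1.0, 0.0, -0.001]
force: [-0.7, -0.7, -2.1]
gripper_width: 0.0322
grip_force: 25.5
```

move_arm --rows '[{"slide": [0,0,0],"yaw": 0,"gripper": 0.2},{"slide": [0,0,0.015],"yaw": 0,"gripper": 0.2},{"slide": [0,0,0.03],"yaw": 0,"gripper": 0.2},{"slide": [0,0,0.03],"yaw": 0,"gripper": 0.2},{"slide": [0,0,0.015],"yaw": 0,"gripper": 0.2},{"slide": [0,0,0],"yaw": 0,"gripper": 0.2}]'

```text
clock: 6.4
position: [0.4569, 0.2863, 0.188]
tcp_rot: [0.001, 1.0, -0.001, -0.003]
force: [-1.1, -0.3, -0.7]
gripper_width: 0.0322
grip_force: 25.5
```

move_arm --rows '[{"slide": [-0.003,0.003,0.01],"yaw": 0,"gripper": 0.2},{"slide": [0,0,0.015],"yaw": 0,"gripper": 0.2},{"slide": [0,0,0.008],"yaw": 0,"gripper": 0.2},{"slide": [0,0,0.003],"yaw": 0,"gripper": 0.2},{"slide": [0,0,0],"yaw": 0,"gripper": 0.2},{"slide": [0,0,0],"yaw": 0,"gripper": 0.2}]'

```text
clock: 7.0
position: [0.462, 0.292, 0.1562]
tcp_rot: [0.0, 1.0, 0.0, 0.0]
force: [0.2, 0.5, -1.4]
gripper_width: 0.0321
grip_force: 25.6
```

move_arm --rows '[{"slide": [0,0,0.003],"yaw": 0,"gripper": 0.2},{"slide": [0,0,0.002],"yaw": 0,"gripper": 0.2},{"slide": [0,0,0.001],"yaw": 0,"gripper": 0.2},{"slide": [0,0,0.001],"yaw": 0,"gripper": 0.2},{"slide": [0,0,0],"yaw": 0,"gripper": 0.2}]'

```text
clock: 7.5
position: [0.4617, 0.2918, 0.1488]
tcp_rot: [0.0, 1.0, -0.0, -0.0]
force: [-0.2, 0.4, -1.6]
gripper_width: 0.0321
grip_force: 25.6
```

move_arm --rows '[{"slide": [0,0,0.001],"yaw": 0,"gripper": 0.2},{"slide": [0,0,0.001],"yaw": 0,"gripper": 0.2},{"slide": [0,0,0],"yaw": 0,"gripper": 0.2}]'

```text
clock: 7.8
position: [0.4617, 0.2918, 0.1467]
tcp_rot: [0.0, 1.0, -0.0, -0.0]
force: [0.8, 1.0, -1.5]
gripper_width: 0.0321
grip_force: 25.6
```

move_arm --rows '[{"slide": [0,0,0.001],"yaw": 0,"gripper": 0.2},{"slide": [0,0,0],"yaw": 0,"gripper": 0.2},{"slide": [0,0,0.0005],"yaw": 0,"gripper": 0.2},{"slide": [0,0,0],"yaw": 0,"gripper": 0.2}]'

```text
clock: 8.2
position: [0.4624, 0.2919, 0.1466]
tcp_rot: [0.0, 1.0, 0.0, 0.001]
force: [-1.9, -2.4, 8.3]
gripper_width: 0.032
grip_force: 26.3
```

move_arm --rows '[{"slide": [0,0,0],"yaw": 0,"gripper": 0.7},{"slide": [0,0,0],"yaw": 0,"gripper": 0.7},{"slide": [0,0,0],"yaw": 0,"gripper": 0.7},{"slide": [0,0,-0.02],"yaw": 0,"gripper": 0.7},{"slide": [0,0,-0.04],"yaw": 0,"gripper": 0.7},{"slide": [0,0,-0.03],"yaw": 0,"gripper": 0.75},{"slide": [-0.008,-0.04,-0.01],"yaw": 0,"gripper": 0.75},{"slide": [-0.008,-0.04,0],"yaw": 0,"gripper": 0.75}]'

```text
clock: 9.0
position: [0.4788, 0.212, 0.2479]
tcp_rot: [-0.001, 1.0, 0.0, 0.002]
force: [0.2, 0.1, -0.1]
gripper_width: 0.0641
grip_force: 0.0
```

move_arm --rows '[{"slide": [-0.008,-0.04,0],"yaw": 0,"gripper": 0.75},{"slide": [-0.008,-0.04,0],"yaw": 0,"gripper": 0.75},{"slide": [-0.008,-0.04,0],"yaw": 0,"gripper": 0.75},{"slide": [-0.008,-0.04,0],"yaw": 0,"gripper": 0.75},{"slide": [-0.008,-0.04,0],"yaw": 0,"gripper": 0.75},{"slide": [-0.009,-0.04,0],"yaw": 0,"gripper": 0.75},{"slide": [-0.009,-0.04,0],"yaw": 0,"gripper": 0.75},{"slide": [-0.008,-0.031,0],"yaw": 0,"gripper": 0.75}]'

```text
clock: 9.8
position: [0.5438, -0.1015, 0.2453]
tcp_rot: [0.001, 1.0, -0.0, 0.0]
force: [0.4, 1.2, 0.2]
gripper_width: 0.0641
grip_force: 0.0
```

move_arm --rows '[{"slide": [0,0,0.02],"yaw": 0,"gripper": 0.75},{"slide": [0,0,0.02],"yaw": 0,"gripper": 0.75},{"slide": [0,0,0],"yaw": 0,"gripper": 0.75},{"slide": [0,0,0],"yaw": 0,"gripper": 0.75}]'

```text
clock: 10.2
position: [0.5435, -0.099, 0.2052]
tcp_rot: [0.0, 1.0, 0.0, -0.001]
force: [0.6, -0.1, 0.9]
gripper_width: 0.0643
grip_force: 0.0
```

move_arm --rows '[{"slide": [-0.001,0,0.02],"yaw": 0,"gripper": 0.75},{"slide": [0,0,0.025],"yaw": 0,"gripper": 0.75},{"slide": [0,0,0.018],"yaw": 0,"gripper": 0.75},{"slide": [0,0,0],"yaw": 0,"gripper": 0.75},{"slide": [0,0,0],"yaw": 0,"gripper": 0.2},{"slide": [0,0,0],"yaw": 0,"gripper": 0.2},{"slide": [0,0,0],"yaw": 0,"gripper": 0.2},{"slide": [0,0,0],"yaw": 0,"gripper": 0.2}]'

```text
clock: 11.0
position: [0.5459, -0.0997, 0.1443]
tcp_rot: [0.0, 1.0, -0.001, 0.002]
force: [-0.2, -0.2, 6.8]
gripper_width: 0.0323
grip_force: 25.1
```

move_arm --rows '[{"slide": [0,0,0],"yaw": 0,"gripper": 0.2},{"slide": [0,0,0],"yaw": 0,"gripper": 0.2}]'

```text
clock: 11.2
position: [0.5459, -0.0997, 0.1443]
tcp_rot: [0.0, 1.0, -0.001, 0.002]
force: [0.0, 0.3, 6.6]
gripper_width: 0.0321
grip_force: 25.1
```

move_arm --rows '[{"slide": [0,0,-0.01],"yaw": 0,"gripper": 0.2},{"slide": [0,0,-0.03],"yaw": 0,"gripper": 0.2},{"slide": [0,0,-0.045],"yaw": 0,"gripper": 0.2},{"slide": [0,0,-0.045],"yaw": 0,"gripper": 0.2},{"slide": [0,0,-0.03],"yaw": 0,"gripper": 0.2},{"slide": [0,0,-0.01],"yaw": 0,"gripper": 0.2},{"slide": [0,0.01,0],"yaw": 0,"gripper": 0.2}]'

```text
clock: 11.9
position: [0.5451, -0.0898, 0.3138]
tcp_rot: [0.001, 1.0, -0.001, 0.001]
force: [-0.8, 0.6, -1.8]
gripper_width: 0.0323
grip_force: 25.3
```

move_arm --rows '[{"slide": [0,0.03,0],"yaw": 0,"gripper": 0.2},{"slide": [0,0.045,0],"yaw": 0,"gripper": 0.2},{"slide": [0,0.045,0],"yaw": 0,"gripper": 0.2},{"slide": [0,0.045,0],"yaw": 0,"gripper": 0.2},{"slide": [0.001,0.045,0],"yaw": 0,"gripper": 0.2},{"slide": [0.001,0.045,0],"yaw": 0,"gripper": 0.2},{"slide": [0.001,0.045,0],"yaw": 0,"gripper": 0.2},{"slide": [0.001,0.04,0],"yaw": 0,"gripper": 0.2}]'

```text
clock: 12.7
position: [0.5387, 0.2533, 0.309]
tcp_rot: [-0.0, 1.0, -0.0, -0.003]
force: [0.4, -2.1, -1.7]
gripper_width: 0.0325
grip_force: 25.3
```

move_arm --rows '[{"slide": [0,0.03,0],"yaw": 0,"gripper": 0.2},{"slide": [0,0.01,0],"yaw": 0,"gripper": 0.2},{"slide": [0,0,0.015],"yaw": 0,"gripper": 0.2},{"slide": [0,0,0.035],"yaw": 0,"gripper": 0.2},{"slide": [0,0,0.035],"yaw": 0,"gripper": 0.2},{"slide": [0,0,0.02],"yaw": 0,"gripper": 0.2},{"slide": [0,0,0],"yaw": 0,"gripper": 0.2},{"slide": [0,0,0],"yaw": 0,"gripper": 0.2}]'

```text
clock: 13.5
position: [0.5404, 0.2895, 0.2062]
tcp_rot: [0.001, 1.0, -0.001, -0.001]
force: [0.7, -0.1, -2.3]
gripper_width: 0.0323
grip_force: 25.4
```

move_arm --rows '[{"slide": [-0.002,0,0.015],"yaw": 0,"gripper": 0.2},{"slide": [0,0,0.02],"yaw": 0,"gripper": 0.2},{"slide": [0,0,0.012],"yaw": 0,"gripper": 0.2},{"slide": [0,0,0.004],"yaw": 0,"gripper": 0.2},{"slide": [0,0,0.002],"yaw": 0,"gripper": 0.2},{"slide": [0,0,0.002],"yaw": 0,"gripper": 0.2},{"slide": [0,0,0],"yaw": 0,"gripper": 0.2},{"slide": [0,0,0],"yaw": 0,"gripper": 0.2}]'

```text
clock: 14.3
position: [0.5431, 0.291, 0.153]
tcp_rot: [0.0, 1.0, 0.0, 0.001]
force: [0.8, 0.5, -1.1]
gripper_width: 0.0324
grip_force: 25.5
```

move_arm --rows '[{"slide": [0,0,0.002],"yaw": 0,"gripper": 0.2},{"slide": [0,0,0.001],"yaw": 0,"gripper": 0.2},{"slide": [0,0,0.001],"yaw": 0,"gripper": 0.2},{"slide": [0,0,0.001],"yaw": 0,"gripper": 0.2},{"slide": [0,0,0.0005],"yaw": 0,"gripper": 0.2},{"slide": [0,0,0.0005],"yaw": 0,"gripper": 0.2},{"slide": [0,0,0],"yaw": 0,"gripper": 0.2}]'

```text
clock: 15.0
position: [0.5432, 0.2908, 0.1474]
tcp_rot: [0.0, 1.0, 0.0, 0.001]
force: [-1.1, -1.6, 5.8]
gripper_width: 0.0322
grip_force: 26.0
```

move_arm --rows '[{"slide": [0,0,0],"yaw": 0,"gripper": 0.7},{"slide": [0,0,0],"yaw": 0,"gripper": 0.7},{"slide": [0,0,0],"yaw": 0,"gripper": 0.7},{"slide": [0,0,-0.025],"yaw": 0,"gripper": 0.7},{"slide": [0,0,-0.045],"yaw": 0,"gripper": 0.7},{"slide": [0,0,-0.035],"yaw": 0,"gripper": 0.75},{"slide": [-0.003,-0.035,-0.005],"yaw": 0,"gripper": 0.75},{"slide": [-0.003,-0.04,0],"yaw": 0,"gripper": 0.75}]'

```text
clock: 15.8
position: [0.5496, 0.2164, 0.2589]
tcp_rot: [-0.001, 1.0, 0.001, 0.002]
force: [0.4, 0.6, -0.5]
gripper_width: 0.064
grip_force: 0.0
```

move_arm --rows '[{"slide": [-0.003,-0.04,0],"yaw": 0,"gripper": 0.75},{"slide": [-0.003,-0.04,0],"yaw": 0,"gripper": 0.75},{"slide": [-0.003,-0.04,0],"yaw": 0,"gripper": 0.75},{"slide": [-0.003,-0.04,0],"yaw": 0,"gripper": 0.75},{"slide": [-0.003,-0.035,0],"yaw": 0,"gripper": 0.75},{"slide": [-0.003,-0.022,0],"yaw": 0,"gripper": 0.75},{"slide": [0,0,0],"yaw": 0,"gripper": 0.75},{"slide": [0,0,0],"yaw": 0,"gripper": 0.75}]'

```text
clock: 16.6
position: [0.5666, -0.0013, 0.2562]
tcp_rot: [0.001, 1.0, 0.0, -0.0]
force: [-0.4, 0.9, 0.1]
gripper_width: 0.0638
grip_force: 0.0
```

move_arm --rows '[{"slide": [0,0,0.02],"yaw": 0,"gripper": 0.75},{"slide": [0,0,0.035],"yaw": 0,"gripper": 0.75},{"slide": [0,0,0.03],"yaw": 0,"gripper": 0.75},{"slide": [0,0,0.011],"yaw": 0,"gripper": 0.75},{"slide": [0,0,0],"yaw": 0,"gripper": 0.75},{"slide": [0,0,0],"yaw": 0,"gripper": 0.2},{"slide": [0,0,0],"yaw": 0,"gripper": 0.2},{"slide": [0,0,0],"yaw": 0,"gripper": 0.2}]'

```text
clock: 17.4
position: [0.5678, -0.0012, 0.1622]
tcp_rot: [0.0, 1.0, -0.0, 0.002]
force: [-0.1, 0.8, 2.4]
gripper_width: 0.0313
grip_force: 26.3
```

move_arm --rows '[{"slide": [0,0,0],"yaw": 0,"gripper": 0.2},{"slide": [0,0,0],"yaw": 0,"gripper": 0.2},{"slide": [0,0,0],"yaw": 0,"gripper": 0.2}]'

```text
clock: 17.7
position: [0.5678, -0.0013, 0.1621]
tcp_rot: [0.0, 1.0, -0.0, 0.002]
force: [-1.0, 1.2, 6.3]
gripper_width: 0.0311
grip_force: 26.7
```

move_arm --rows '[{"slide": [0,0,-0.005],"yaw": 0,"gripper": 0.2},{"slide": [0,0,-0.015],"yaw": 0,"gripper": 0.2},{"slide": [0,0,-0.03],"yaw": 0,"gripper": 0.2},{"slide": [0,0,-0.04],"yaw": 0,"gripper": 0.2},{"slide": [0,0,-0.04],"yaw": 0,"gripper": 0.2},{"slide": [0,0,-0.02],"yaw": 0,"gripper": 0.2},{"slide": [0.003,0.012,-0.005],"yaw": 0,"gripper": 0.2},{"slide": [0.007,0.03,0],"yaw": 0,"gripper": 0.2}]'

```text
clock: 18.5
position: [0.557, 0.0401, 0.3165]
tcp_rot: [0.002, 1.0, -0.0, 0.001]
force: [-0.4, 0.3, -0.9]
gripper_width: 0.0309
grip_force: 26.1
```

move_arm --rows '[{"slide": [0.007,0.04,0],"yaw": 0,"gripper": 0.2},{"slide": [0.007,0.04,0],"yaw": 0,"gripper": 0.2},{"slide": [0.007,0.04,0],"yaw": 0,"gripper": 0.2},{"slide": [0.007,0.04,0],"yaw": 0,"gripper": 0.2},{"slide": [0.007,0.04,0],"yaw": 0,"gripper": 0.2},{"slide": [0.007,0.04,0],"yaw": 0,"gripper": 0.2},{"slide": [0.007,0.04,0],"yaw": 0,"gripper": 0.2},{"slide": [0.005,0.03,0],"yaw": 0,"gripper": 0.2}]'

```text
clock: 19.3
position: [0.5005, 0.3534, 0.314]
tcp_rot: [-0.001, 1.0, -0.0, -0.001]
force: [0.8, -0.4, -0.8]
gripper_width: 0.0314
grip_force: 26.1
```

move_arm --rows '[{"slide": [0.003,0.017,0],"yaw": 0,"gripper": 0.2},{"slide": [0,0.008,0],"yaw": 0,"gripper": 0.2},{"slide": [0,0,0.01],"yaw": 0,"gripper": 0.2},{"slide": [0,0,0.03],"yaw": 0,"gripper": 0.2},{"slide": [0,0,0.03],"yaw": 0,"gripper": 0.2},{"slide": [0,0,0.015],"yaw": 0,"gripper": 0.2},{"slide": [0,0,0],"yaw": 0,"gripper": 0.2},{"slide": [0,0,0],"yaw": 0,"gripper": 0.2}]'

```text
clock: 20.1
position: [0.5005, 0.3752, 0.2309]
tcp_rot: [0.001, 1.0, 0.0, 0.0]
force: [-0.5, 0.2, -0.2]
gripper_width: 0.0314
grip_force: 26.1
```

move_arm --rows '[{"slide": [0,0,0.015],"yaw": 0,"gripper": 0.2},{"slide": [0,0,0.025],"yaw": 0,"gripper": 0.2},{"slide": [0,0,0.012],"yaw": 0,"gripper": 0.2},{"slide": [0,0,0.005],"yaw": 0,"gripper": 0.2},{"slide": [0,0,0.003],"yaw": 0,"gripper": 0.2},{"slide": [0,0,0],"yaw": 0,"gripper": 0.2},{"slide": [0,0,0],"yaw": 0,"gripper": 0.2}]'

```text
clock: 20.8
position: [0.5003, 0.3761, 0.1713]
tcp_rot: [0.0, 1.0, 0.0, 0.001]
force: [0.2, -0.9, -1.0]
gripper_width: 0.0315
grip_force: 26.1
```

```bash
python3 - <<'E'
from h import *
p,d=viewer.camera("scene"); cv2.imwrite("pics/s1.png",cv2.resize(p[150:310,360:560],(800,640))[:600])
E
```

```text
(no output)
```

View pics/s1.png

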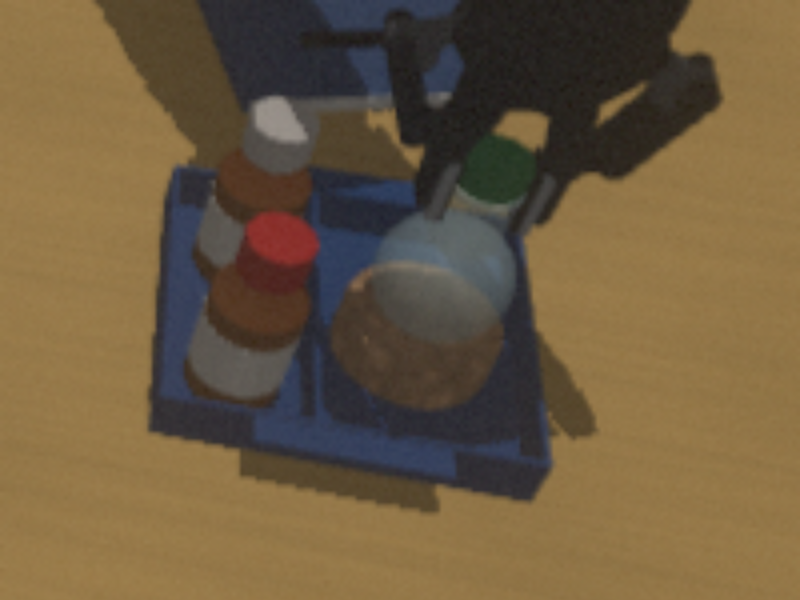

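The crop shows white- and red-capped bottles upright in the blue bay (around (270,180) and (255,310)) and the clear flask just above the cork ring (around (430,320)). Lowering gently.

move_arm --rows '[{"slide": [0,0,0.002],"yaw": 0,"gripper": 0.2},{"slide": [0,0,0.001],"yaw": 0,"gripper": 0.2},{"slide": [0,0,0.001],"yaw": 0,"gripper": 0.2},{"slide": [0,0,0.001],"yaw": 0,"gripper": 0.2},{"slide": [0,0,0.0005],"yaw": 0,"gripper": 0.2},{"slide": [0,0,0.0005],"yaw": 0,"gripper": 0.2},{"slide": [0,0,0],"yaw": 0,"gripper": 0.2}]'

```text
clock: 21.55
position: [0.5005, 0.3761, 0.1654]
tcp_rot: [0.0, 1.0, 0.0, 0.001]
force: [0.3, -0.0, 5.2]
gripper_width: 0.0315
grip_force: 26.7
```

move_arm --rows '[{"slide": [0,0,0],"yaw": 0,"gripper": 0.7},{"slide": [0,0,0],"yaw": 0,"gripper": 0.7},{"slide": [0,0,0],"yaw": 0,"gripper": 0.7},{"slide": [0,0,-0.025],"yaw": 0,"gripper": 0.7},{"slide": [0,0,-0.045],"yaw": 0,"gripper": 0.7},{"slide": [0,0,-0.03],"yaw": 0,"gripper": 0.75},{"slide": [-0.012,-0.036,0],"yaw": 0,"gripper": 0.75},{"slide": [-0.012,-0.036,0],"yaw": 0,"gripper": 0.75}]'

```text
clock: 22.35
position: [0.5241, 0.3041, 0.2659]
tcp_rot: [-0.001, 1.0, 0.0, 0.001]
force: [0.9, -0.4, -1.0]
gripper_width: 0.0642
grip_force: 0.0
```

move_arm --rows '[{"slide": [-0.013,-0.038,0],"yaw": 0,"gripper": 0.75},{"slide": [-0.013,-0.038,0],"yaw": 0,"gripper": 0.75},{"slide": [-0.013,-0.038,0],"yaw": 0,"gripper": 0.75},{"slide": [-0.013,-0.038,0],"yaw": 0,"gripper": 0.75},{"slide": [-0.013,-0.038,0],"yaw": 0,"gripper": 0.75},{"slide": [-0.013,-0.038,0],"yaw": 0,"gripper": 0.75},{"slide": [-0.013,-0.038,0],"yaw": 0,"gripper": 0.75},{"slide": [-0.013,-0.038,0],"yaw": 0,"gripper": 0.75}]'

```text
clock: 23.15
position: [0.6278, -0.0018, 0.2641]
tcp_rot: [0.0, 1.0, 0.0, -0.0]
force: [0.9, -0.8, -0.2]
gripper_width: 0.0642
grip_force: 0.0
```

move_arm --rows '[{"slide": [-0.013,-0.038,0],"yaw": 0,"gripper": 0.75},{"slide": [-0.013,-0.038,0],"yaw": 0,"gripper": 0.75},{"slide": [-0.011,-0.036,0],"yaw": 0,"gripper": 0.75},{"slide": [0,0,0.03],"yaw": 0,"gripper": 0.75},{"slide": [0,0,0.02],"yaw": 0,"gripper": 0.75},{"slide": [0,0,0],"yaw": 0,"gripper": 0.75},{"slide": [0,0,0],"yaw": 0,"gripper": 0.75}]'

```text
clock: 23.85
position: [0.6645, -0.112, 0.2141]
tcp_rot: [0.0, 1.0, 0.0, -0.001]
force: [-0.4, 1.0, 0.2]
gripper_width: 0.064
grip_force: 0.0
```

move_arm --rows '[{"slide": [-0.0005,-0.0025,0.02],"yaw": 0,"gripper": 0.75},{"slide": [0,0,0.03],"yaw": 0,"gripper": 0.75},{"slide": [0,0,0.021],"yaw": 0,"gripper": 0.75},{"slide": [0,0,0],"yaw": 0,"gripper": 0.75},{"slide": [0,0,0],"yaw": 0,"gripper": 0.2},{"slide": [0,0,0],"yaw": 0,"gripper": 0.2},{"slide": [0,0,0],"yaw": 0,"gripper": 0.2},{"slide": [0,0,0],"yaw": 0,"gripper": 0.2}]'

```text
clock: 24.65
position: [0.6666, -0.115, 0.1462]
tcp_rot: [0.0, 1.0, -0.001, 0.002]
force: [-0.2, 1.6, 7.5]
gripper_width: 0.0321
grip_force: 25.0
```

move_arm --rows '[{"slide": [0,0,0],"yaw": 0,"gripper": 0.2},{"slide": [0,0,0],"yaw": 0,"gripper": 0.2}]'

```text
clock: 24.85
position: [0.6666, -0.115, 0.1462]
tcp_rot: [0.0, 1.0, -0.001, 0.002]
force: [0.3, 1.6, 6.8]
gripper_width: 0.0322
grip_force: 25.0
```

move_arm --rows '[{"slide": [0,0,-0.01],"yaw": 0,"gripper": 0.2},{"slide": [0,0,-0.03],"yaw": 0,"gripper": 0.2},{"slide": [0,0,-0.04],"yaw": 0,"gripper": 0.2},{"slide": [0,0,-0.02],"yaw": 0,"gripper": 0.2},{"slide": [0.005,-0.01,0],"yaw": 0,"gripper": 0.2},{"slide": [0.015,-0.026,0],"yaw": 0,"gripper": 0.2},{"slide": [0.02,-0.035,0],"yaw": 0,"gripper": 0.2},{"slide": [0.02,-0.035,0],"yaw": 0,"gripper": 0.2}]'

```text
clock: 25.65
position: [0.6032, -0.2215, 0.2414]
tcp_rot: [-0.0, 1.0, 0.001, -0.001]
force: [0.5, -0.2, -2.2]
gripper_width: 0.0319
grip_force: 25.2
```

move_arm --rows '[{"slide": [0.02,-0.035,0],"yaw": 0,"gripper": 0.2},{"slide": [0.02,-0.035,0],"yaw": 0,"gripper": 0.2},{"slide": [0.02,-0.035,0],"yaw": 0,"gripper": 0.2},{"slide": [0.02,-0.035,0],"yaw": 0,"gripper": 0.2},{"slide": [0.016,-0.028,0],"yaw": 0,"gripper": 0.2},{"slide": [0.008,-0.013,0],"yaw": 0,"gripper": 0.2},{"slide": [0,0,0],"yaw": 0,"gripper": 0.2},{"slide": [0,0,0],"yaw": 0,"gripper": 0.2}]'

```text
clock: 26.45
position: [0.5009, -0.4009, 0.2424]
tcp_rot: [0.0, 1.0, 0.001, -0.0]
force: [-0.5, 0.0, -1.5]
gripper_width: 0.0322
grip_force: 25.3
```

move_arm --rows '[{"slide": [-0.0005,-0.0015,0.015],"yaw": 0,"gripper": 0.2},{"slide": [0,0,0.03],"yaw": 0,"gripper": 0.2},{"slide": [0,0,0.025],"yaw": 0,"gripper": 0.2},{"slide": [0,0,0.01],"yaw": 0,"gripper": 0.2},{"slide": [0,0,0.004],"yaw": 0,"gripper": 0.2},{"slide": [0,0,0.002],"yaw": 0,"gripper": 0.2},{"slide": [0,0,0],"yaw": 0,"gripper": 0.2},{"slide": [0,0,0],"yaw": 0,"gripper": 0.2}]'

```text
clock: 27.25
position: [0.5022, -0.4037, 0.1588]
tcp_rot: [0.0, 1.0, -0.001, 0.001]
force: [0.1, 0.0, -1.4]
gripper_width: 0.0321
grip_force: 25.3
```

move_arm --rows '[{"slide": [0,0,0.003],"yaw": 0,"gripper": 0.2},{"slide": [0,0,0.002],"yaw": 0,"gripper": 0.2},{"slide": [0,0,0.002],"yaw": 0,"gripper": 0.2},{"slide": [0,0,0.001],"yaw": 0,"gripper": 0.2},{"slide": [0,0,0.001],"yaw": 0,"gripper": 0.2},{"slide": [0,0,0.0005],"yaw": 0,"gripper": 0.2},{"slide": [0,0,0.0005],"yaw": 0,"gripper": 0.2},{"slide": [0,0,0],"yaw": 0,"gripper": 0.2}]'

```text
clock: 28.05
position: [0.502, -0.4033, 0.1493]
tcp_rot: [0.0, 1.0, -0.0, 0.0]
force: [-2.3, 3.9, 9.1]
gripper_width: 0.0323
grip_force: 26.4
```

move_arm --rows '[{"slide": [0,0,0],"yaw": 0,"gripper": 0.7},{"slide": [0,0,0],"yaw": 0,"gripper": 0.7},{"slide": [0,0,0],"yaw": 0,"gripper": 0.7},{"slide": [0,0,-0.025],"yaw": 0,"gripper": 0.7},{"slide": [0,0,-0.045],"yaw": 0,"gripper": 0.7},{"slide": [0,0,-0.035],"yaw": 0,"gripper": 0.75},{"slide": [0.008,0.033,-0.005],"yaw": 0,"gripper": 0.75},{"slide": [0.01,0.04,0],"yaw": 0,"gripper": 0.75}]'

```text
clock: 28.85
position: [0.4841, -0.3314, 0.2597]
tcp_rot: [0.001, 1.0, -0.002, 0.002]
force: [0.9, 0.0, -0.8]
gripper_width: 0.0641
grip_force: 0.0
```

move_arm --rows '[{"slide": [0.01,0.04,0],"yaw": 0,"gripper": 0.75},{"slide": [0.01,0.04,0],"yaw": 0,"gripper": 0.75},{"slide": [0.01,0.04,0],"yaw": 0,"gripper": 0.75},{"slide": [0.01,0.04,0],"yaw": 0,"gripper": 0.75},{"slide": [0.01,0.04,0],"yaw": 0,"gripper": 0.75},{"slide": [0.0045,0.025,0],"yaw": 0,"gripper": 0.75},{"slide": [0,0,0],"yaw": 0,"gripper": 0.75},{"slide": [0,0,0],"yaw": 0,"gripper": 0.75}]'

```text
clock: 29.65
position: [0.4294, -0.1051, 0.2577]
tcp_rot: [-0.001, 1.0, -0.0, 0.0]
force: [-0.7, -1.4, 0.6]
gripper_width: 0.0643
grip_force: 0.0
```

move_arm --rows '[{"slide": [0,0,0.02],"yaw": 0,"gripper": 0.75},{"slide": [0,0,0.035],"yaw": 0,"gripper": 0.75},{"slide": [0,0,0.03],"yaw": 0,"gripper": 0.75},{"slide": [0,0,0.012],"yaw": 0,"gripper": 0.75},{"slide": [0,0,0],"yaw": 0,"gripper": 0.75},{"slide": [0,0,0],"yaw": 0,"gripper": 0.2},{"slide": [0,0,0],"yaw": 0,"gripper": 0.2},{"slide": [0,0,0],"yaw": 0,"gripper": 0.2}]'

```text
clock: 30.45
position: [0.4302, -0.1058, 0.1619]
tcp_rot: [0.0, 1.0, -0.001, 0.001]
force: [0.1, -0.0, 1.6]
gripper_width: 0.0311
grip_force: 26.4
```

move_arm --rows '[{"slide": [0,0,0],"yaw": 0,"gripper": 0.2},{"slide": [0,0,0],"yaw": 0,"gripper": 0.2},{"slide": [0,0,0],"yaw": 0,"gripper": 0.2}]'

```text
clock: 30.75
position: [0.4302, -0.1058, 0.1617]
tcp_rot: [0.0, 1.0, -0.001, 0.001]
force: [-0.1, -0.7, 6.1]
gripper_width: 0.0316
grip_force: 26.8
```

move_arm --rows '[{"slide": [0,0,-0.005],"yaw": 0,"gripper": 0.2},{"slide": [0,0,-0.015],"yaw": 0,"gripper": 0.2},{"slide": [0,0,-0.03],"yaw": 0,"gripper": 0.2},{"slide": [0,0,-0.03],"yaw": 0,"gripper": 0.2},{"slide": [0,0,-0.02],"yaw": 0,"gripper": 0.2},{"slide": [-0.004,-0.013,0],"yaw": 0,"gripper": 0.2},{"slide": [-0.009,-0.03,0],"yaw": 0,"gripper": 0.2},{"slide": [-0.01,-0.04,0],"yaw": 0,"gripper": 0.2}]'

```text
clock: 31.55
position: [0.4519, -0.1882, 0.2594]
tcp_rot: [-0.001, 1.0, 0.001, -0.0]
force: [-0.2, -1.1, -1.0]
gripper_width: 0.0314
grip_force: 26.1
```

move_arm --rows '[{"slide": [-0.01,-0.04,0],"yaw": 0,"gripper": 0.2},{"slide": [-0.01,-0.04,0],"yaw": 0,"gripper": 0.2},{"slide": [-0.01,-0.033,0],"yaw": 0,"gripper": 0.2},{"slide": [-0.005,-0.015,0],"yaw": 0,"gripper": 0.2},{"slide": [0,0,0],"yaw": 0,"gripper": 0.2},{"slide": [0,0,0],"yaw": 0,"gripper": 0.2}]'

```text
clock: 32.15
position: [0.4863, -0.3159, 0.2587]
tcp_rot: [0.0, 1.0, 0.001, -0.001]
force: [-0.6, -0.1, -1.1]
gripper_width: 0.0313
grip_force: 26.1
```

move_arm --rows '[{"slide": [-0.001,-0.001,0.02],"yaw": 0,"gripper": 0.2},{"slide": [0,0,0.03],"yaw": 0,"gripper": 0.2},{"slide": [0,0,0.02],"yaw": 0,"gripper": 0.2},{"slide": [0,0,0.01],"yaw": 0,"gripper": 0.2},{"slide": [0,0,0.005],"yaw": 0,"gripper": 0.2},{"slide": [0,0,0.002],"yaw": 0,"gripper": 0.2},{"slide": [0,0,0],"yaw": 0,"gripper": 0.2},{"slide": [0,0,0],"yaw": 0,"gripper": 0.2}]'

```text
clock: 32.95
position: [0.4886, -0.3175, 0.1745]
tcp_rot: [0.0, 1.0, -0.001, 0.001]
force: [-1.0, 0.7, -1.6]
gripper_width: 0.0317
grip_force: 26.2
```

```bash
python3 - <<'E'
from h import *
p,d=viewer.camera("scene"); cv2.imwrite("pics/s2.png",cv2.resize(p[90:240,50:250],(800,600)))
E
```

View pics/s2.png

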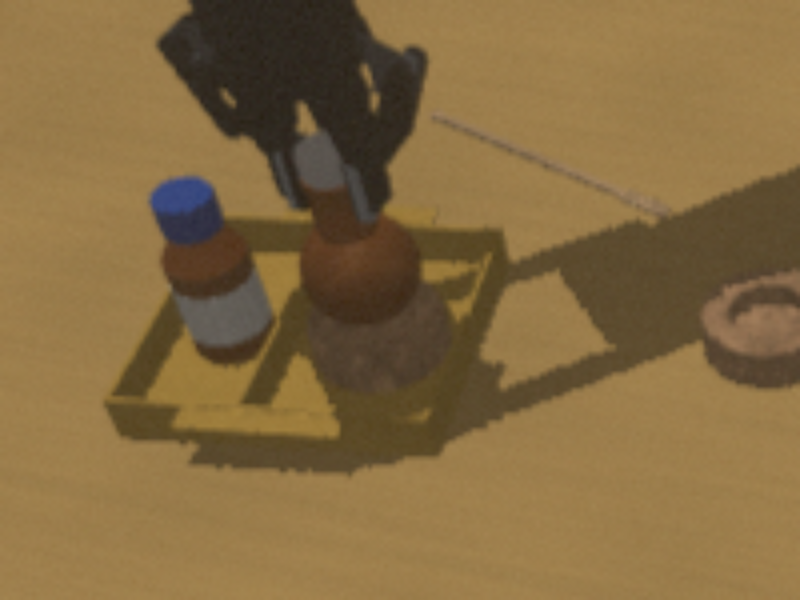

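The blue-capped bottle stands in the yellow bay (around (215,270)) and the amber flask hangs just over the ring (around (370,300)). Lowering it about 10 mm.

move_arm --rows '[{"slide": [0,0,0.003],"yaw": 0,"gripper": 0.2},{"slide": [0,0,0.002],"yaw": 0,"gripper": 0.2},{"slide": [0,0,0.002],"yaw": 0,"gripper": 0.2},{"slide": [0,0,0.001],"yaw": 0,"gripper": 0.2},{"slide": [0,0,0.001],"yaw": 0,"gripper": 0.2},{"slide": [0,0,0.0005],"yaw": 0,"gripper": 0.2},{"slide": [0,0,0.0005],"yaw": 0,"gripper": 0.2},{"slide": [0,0,0],"yaw": 0,"gripper": 0.2}]'

```text
clock: 33.8
position: [0.4892, -0.3176, 0.1651]
tcp_rot: [0.0, 1.0, -0.001, 0.001]
force: [1.4, 2.4, 9.6]
gripper_width: 0.0316
grip_force: 27.2
```

move_arm --rows '[{"slide": [0,0,0],"yaw": 0,"gripper": 0.7},{"slide": [0,0,0],"yaw": 0,"gripper": 0.7},{"slide": [0,0,0],"yaw": 0,"gripper": 0.7},{"slide": [0,0,-0.02],"yaw": 0,"gripper": 0.7},{"slide": [0,0,-0.04],"yaw": 0,"gripper": 0.7},{"slide": [0,0,-0.04],"yaw": 0,"gripper": 0.7},{"slide": [0,0,-0.03],"yaw": 0,"gripper": 0.7},{"slide": [0.03,0.03,0],"yaw": 0,"gripper": 0.7}]'

```text
clock: 34.6
position: [0.4612, -0.2912, 0.2992]
tcp_rot: [0.001, 1.0, -0.004, 0.004]
force: [-0.4, 0.5, 1.1]
gripper_width: 0.0601
grip_force: 0.0
```

move_arm --rows '[{"slide": [0.03,0.04,0],"yaw": 0,"gripper": 0.7},{"slide": [0.03,0.04,0],"yaw": 0,"gripper": 0.7},{"slide": [0.03,0.04,0],"yaw": 0,"gripper": 0.7},{"slide": [0,0,0],"yaw": 0,"gripper": 0.7},{"slide": [0,0,0],"yaw": 0,"gripper": 0.7}]'

```text
clock: 35.1
position: [0.3679, -0.1667, 0.2937]
tcp_rot: [-0.0, 1.0, -0.001, 0.001]
force: [1.2, 0.1, 1.2]
gripper_width: 0.0598
grip_force: 0.0
```

```bash
python3 - <<'E'
from h import *
D={}
for c in("scene","top"):
    p,d=viewer.camera(c); cv2.imwrite(f"pics/{c}9.png",p)
    for n in ["clear_flask","amber_flask","spare_flask","red_bottle","white_bottle","blue_bottle","black_bottle"]:
        for r in finder.regions_of(n,c)[:1]:
            v,u=np.nonzero(r["mask"]); P=deproj(c,d,np.stack([u,v],1)); zt=np.percentile(P[:,2],97); T=P[P[:,2]>zt-.008]
            print(c,n,round(r["p"],2),round(zt,3),np.round((T.min(0)+T.max(0))[:2]/2,3))
E
```

```text
scene clear_flask 0.7 0.134 [0.501 0.376]
scene amber_flask 0.81 0.133 [ 0.491 -0.312]
scene spare_flask 0.96 0.13 [0.57  0.118]
scene red_bottle 0.59 0.108 [0.541 0.291]
scene white_bottle 0.97 0.108 [0.493 0.291]
scene blue_bottle 0.94 0.106 [ 0.502 -0.401]
scene black_bottle 0.73 0.104 [0.676 0.12 ]
top clear_flask 0.75 0.132 [0.502 0.374]
top amber_flask 0.67 0.107 [0.462 0.289]
top spare_flask 0.93 0.129 [0.57  0.115]
top red_bottle 0.75 0.107 [0.542 0.289]
top white_bottle 0.66 0.107 [0.462 0.289]
top blue_bottle 0.78 0.107 [ 0.501 -0.404]
top black_bottle 0.85 0.103 [0.676 0.117]
```

View pics/scene9.png

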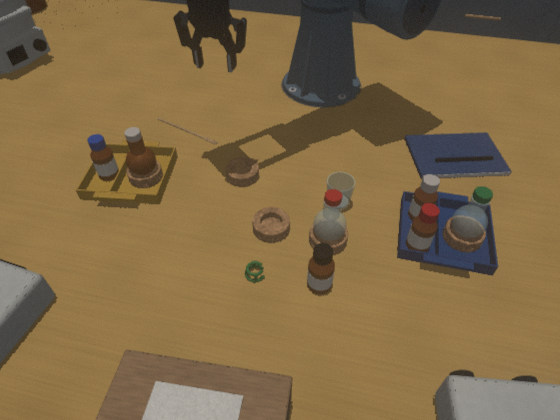

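The final picture shows both kits upright in their trays: yellow around (103,157) and (140,155), blue around (425,215) and (468,220). The spare flask (330,225) and black bottle (321,270) haven't moved, so I'm handing in.

```bash
python3 -c "
from rig import robot; print(robot.job_done())"
```

```text
the job is handed in; nothing more can be done
None
```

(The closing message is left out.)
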